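Unlock the strap-end punch from its keeper hook

TASK

Take the strap-end punch off its locking hook by its wooden handle: push it back against the sprung orange keeper until its crossbar is clear of the blue guard lips, and only then lift it off, gently, without forcing it against the keeper, the stop or the lips. Then lower it, still held, into the slot of the dark wooden block, let go, and leave it standing there upright. Do not disturb the red spool, the wax jar or the burnisher.

Things in the scene. Friction and masses are not known exactly. Their poses are not given: they have to be found in the camera images.
- punch: Strap-end punch, 0.2 to 0.42 kg, 174 mm tall. Steel foot 40 (x) x 24 (y) x 55 mm high at the bottom, 16 mm square shank, crossbar, and a pale wooden handle 26 (x) x 28 (y) mm from 114 to 174 mm above the underside. Origin: centre of the foot's underside; z up. It starts upright, hanging by its crossbar, x and y along the hook's.
- punch_grip (a point): Middle of the punch's wooden handle, 143 mm above its underside: a good place to grip. Pads across the handle's 26 mm (x) hold best while pushing. It hangs on rigid prongs: grip lightly first, raise it about 1 mm to take its weight, then grip hard so that it does not tip in the fingers. To come free of the hook its foot must rise above the lips (lift 115 mm or more).
- punch_bar (a point): Centre of the punch's dark steel crossbar, 95 mm above its underside; the bar is 72 mm long (punch y), 10 mm thick (x) and 10 mm high.
- hook: Locking fork hook fixed on the bench. Origin: on the bench straight below the crossbar's seat; z up; +x runs from the fork's open front to its grey post, the way to push the punch. Two steel prongs, 12 mm wide, centred at y = -23 and +23 mm, tops 150 mm up, carry the crossbar; 8 mm high noses stand 5 mm before it. The 34 mm gap between them is open right to the top.
- hook_seat (a point): Where the crossbar's centre sits, 155 mm above the hook's origin. Two blue guard lips lie over the bar's ends, underside 2.5 mm above the bar; top at 167.5 mm, the hook's highest part. Until the bar is pushed back clear of the lips they are rigid and stop it. When clear, lift straight up, keeping the push. Over 20 N between them is forcing.
- hook_back (a point): A point of the hook 40 mm (+x) behind the seat, same height. Blue lips, orange sprung keeper and rubber stop pads form one lock head, clamped at an unmeasured place along x that differs by up to 20 mm. From the start the bar moves back 1 to 21 mm freely, meets the keeper, is clear of the lips 8 mm later, and meets the stop pads 2 mm after that (11 to 31 mm in all).
- hook_post (a point): Top centre of the hook's grey post (107 mm behind the seat, 165 mm up). Pushing forces: the keeper yields from about 2.5 N at 0.3 N/mm, so about 5.5 N when the bar reaches the stop pads, which add about 8 N/mm. A slow push that has risen to about 10 N means the bar is clear of the lips, whatever the setting; lifting with that push kept is right.
- block: Fixed dark wooden punch block 120 (x) x 100 (y) x 45 mm high; origin: centre of its underside, z up. In the middle of its top a slot 48 mm along its x and 32 mm along its y, 30 mm deep (floor 15 mm above the bench), takes the punch's foot with 4 mm play all round, either way round.
- spool: Red thread spool, 44 mm diameter, 50 mm high, standing on the bench; origin: centre of its underside.
- wax: Wax jar with brass cap, 52 mm diameter, 45 mm high; origin: centre of its underside.
- burnisher: Small turned pale wooden edge burnisher, 40 mm diameter, 58 mm high, standing; origin: centre of its underside.
Not all that is in view belongs to the job. Leave any yellow look-alike of the punch alone. Leave any turquoise look-alike of the block alone.

How it is judged:
By the outcome, as a careful person would: the job done as asked, in the order asked, and still so for the second after the job is handed in, with the robot touching nothing.
It also fails if it takes over 58 s, if anything falls off the work surface, if the arm or the gripper's body presses on something with over 40 N, if the wrist force passes 120 N, or if a joint passes its speed limit or range.

ROBOT

A 6-joint arm with a two-finger parallel gripper is mounted at the origin on the work surface. World frame = base frame: x ahead of the robot, y to its left, z up, the work surface at z = 0. Lengths are in m, angles in rad, forces in N, time in s.
With the tool pointing down it reaches from about 0.3 to 0.75 m from the base axis. Payload 8.5 kg.
Tool frame: the origin (TCP) lies midway between the tips of the shut fingers; the grasp point (between the pads) lies 19 mm behind it; z points along the fingers, x is the direction in which the jaws open and shut, and the axes are right-handed (so a half turn about z gives the same grasp; the last joint's range is limited). The gripper opens to 85 mm and grips with 20 to 120 N. Pads are 22 mm wide; open, the fingers measure 114 mm over their backs; the gripper's body (76 mm by 85 mm) begins 54 mm behind the grasp point. The pads swing forward as they close: fully open they stand 13 mm farther back than shut.
Start: joints at [-1.34, 0.381, 1.297, -0, 1.464, -0.215], TCP at [0.237, -0.496, 0.231] pointing down, gripper open.
Joint ranges: [-3.11, 3.11], [-0.89, 2.33], [0.22, 2.48], [-1.42, 4.56], [0.17, 2.85], [-2.88, 2.88]. Speed limits (rad/s): [2.39, 2.39, 3.14, 3.14, 3.14, 3.14].

INTERFACE

Orientations are given as a rotation vector (axis times angle).
In Python, from bench import manip, viewer gives the robot as it stands.
- The arm moves only by the shell command python3 -m inch 'ROWS'. ROWS is JSON, one flat list of numbers, 5 for each row, row after row: the closure, from 0 (fully open) to 1 (shut), then the shift along the tool's x, y, z in cm, then the turn about the tool's z in degrees. A call has 1 to 12 rows; each row shifts and turns the pose as measured when the row begins, along the tool's axes as they then stand; what a row does not reach is not made up. A row lasts 1/8 s, in which the tool goes at most 62.5 mm and 10.7 degrees, less where a joint would pass 70% of its speed; a pose out of reach is approached as far as the arm can. A call with a gripper value outside its range is refused whole. The fingers move at their own pace and stop on an object; the grip force is fixed at half the most. Time passes only in rows, so rows that do not move let the fingers close. It gives the time, the measured TCP pose, the force and the opening at its end, in the units of the state.
- manip.observe(): the state, without advancing time (a new reading comes with each control period).
- viewer.get_image(name): name is "side" or "top"; returns a dict with "img" (420x560x3 uint8, blue, green, red), "mtx" (3x3 intrinsics, pixels), "R" (3x3) and "t" (3): a world point X has camera coordinates R X + t. Camera axes: x right, y down, z forward; pixel columns grow to the right and rows downward; lengths in m; the calibration is good to about 2 mm. A picture is of the moment at which its call begins. There is no depth.
- manip.finish_job(): hands the job in, once; it reports no verdict.
The state is a dict: "t": time; "joint_pos": joint angles; "joint_vel": joint speeds; "joint_torque": joint torques, N m; "tool_pos": TCP position; "ee_rot": TCP orientation; "ft_force": force on the tool from outside, world axes, zero at the start; "moment": the same for the moment, N m; "opening": finger opening in m.
Only numpy, scipy, OpenCV 4.12 (cv2) and the standard library are available. Lean on these libraries where they do the work, as an engineer would, in place of code of your own. Each camera call takes 0.05 s, during which the arm holds its last target.

## Working session

There is one attempt and no reset: what is moved stays moved. The work goes in short steps, Python scripts to look and compute and a shell command to move; the robot and the scene stay as the last step left them, time stands still between calls to the robot, and variables do not carry over. Pictures are saved under pics/ and viewed, and the job is handed in when it is done.

```bash
mkdir -p pics; ls
python3 - <<'E'
from bench import manip, viewer
import cv2
for n in("side","top"):
    d=viewer.get_image(n); cv2.imwrite(f"pics/{n}0.png",d["img"]); print(n,d["mtx"].round(1).tolist(),d["R"].round(3).tolist(),d["t"].round(3).tolist(), (-d["R"].T@d["t"]).round(3))
s=manip.observe(); print({k:(v if not hasattr(v,'round') else v.round(3).tolist()) for k,v in s.items()})
E
```

```text
pics
side [[537.4, 0.0, 275.9], [0.0, 537.4, 207.8], [0.0, 0.0, 1.0]] [[-0.742, -0.67, 0.006], [-0.362, 0.394, -0.845], [0.564, -0.629, -0.535]] [0.393, 0.327, 0.99] [-0.147  0.757  0.804]
top [[382.4, 0.0, 280.9], [0.0, 382.4, 212.4], [0.0, 0.0, 1.0]] [[0.023, -1.0, 0.002], [-0.993, -0.023, -0.114], [0.114, 0.001, -0.994]] [-0.045, 0.548, 0.739] [ 0.462 -0.033  0.797]
{'t': 0.1, 'joint_pos': [-1.34, 0.381, 1.298, 0.0, 1.464, -0.215], 'joint_vel': [0.001, -0.001, -0.001, 0.0, -0.002, -0.001], 'joint_torque': [0.002, -44.922, -23.166, -0.0, 0.004, -0.0], 'tool_pos': [0.237, -0.496, 0.231], 'ee_rot': [-2.657, 1.675, 0.001], 'ft_force': [-0.001, -0.282, -0.607], 'moment': [-0.005, 0.033, -0.038], 'opening': 0.0853592533931719}
```

View pics/side0.png

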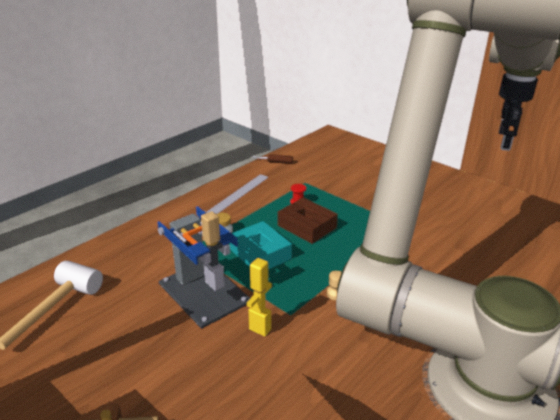

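View pics/top0.png

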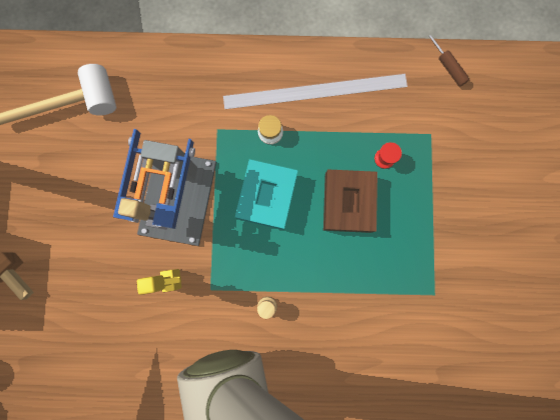

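Side view: the pale handle on the hook is at about (210,225), the yellow decoy at (260,300), the brown block at (307,220) and the turquoise decoy block at (265,243). 
Top view: handle (128,207), yellow (155,283), brown block (351,201), turquoise (267,194), spool (388,155), wax (270,128), pale burnisher (267,308). 
Could be mistaken for the punch: yellow (155,283) and burnisher (267,308). I choose the pale handle at (128,207) and check it in close crops.

Run:
```python
import cv2,numpy as np
s=cv2.imread("pics/side0.png");t=cv2.imread("pics/top0.png")
a=cv2.resize(s[195:335,150:290],None,fx=4,fy=4,interpolation=cv2.INTER_CUBIC)
cv2.imwrite("pics/c_side.png",a)
b=cv2.resize(t[120:250,100:230],None,fx=4.5,fy=4.5,interpolation=cv2.INTER_CUBIC)
cv2.imwrite("pics/c_top.png",b)
```

```text
(no output)
```

View pics/c_side.png

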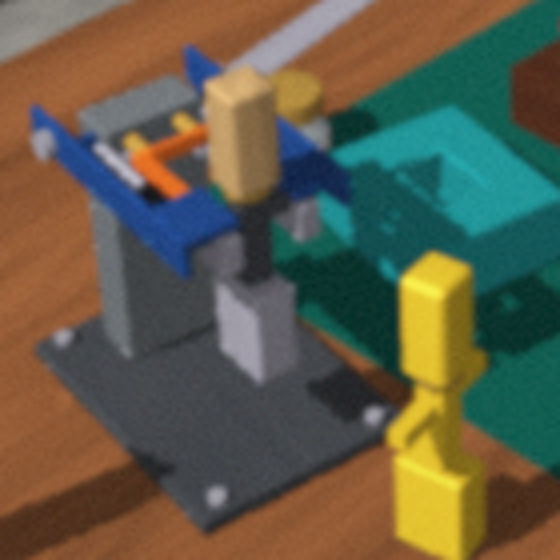

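View pics/c_top.png

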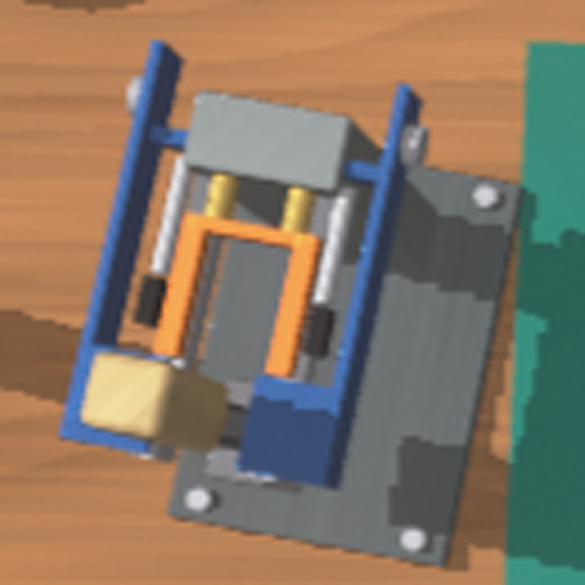

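The crops confirm it: a pale block handle over the fork, grey post behind (up in the top view), blue lips beside it, orange keeper between. The yellow one stands free. Now measuring.

```bash
cat > h.py <<'E'
import cv2,numpy as np
from bench import manip,viewer
def cam(n):
    d=viewer.get_image(n); return d
def ray(d,uv):
    R,t,K=map(np.asarray,(d["R"],d["t"],d["mtx"])); c=-R.T@t
    v=R.T@np.linalg.solve(K,[uv[0],uv[1],1.]); return c,v/np.linalg.norm(v)
def plane(d,uv,z):
    c,v=ray(d,uv); return c+v*(z-c[2])/v[2]
def tri(d1,u1,d2,u2):
    c1,v1=ray(d1,u1);c2,v2=ray(d2,u2)
    s=np.linalg.lstsq(np.c_[v1,-v2],c2-c1,rcond=None)[0]
    p,q=c1+s[0]*v1,c2+s[1]*v2
    return (p+q)/2,np.linalg.norm(p-q)
def rectpts(mask):
    cs,_=cv2.findContours(mask,cv2.RETR_EXTERNAL,cv2.CHAIN_APPROX_NONE)
    c=max(cs,key=cv2.contourArea); return cv2.boxPoints(cv2.minAreaRect(c)),c
E
python3 - <<'E'
from h import *
T=cam("top");S=cam("side")
for n,d,pts in(("top",T,[(125,207),(137,210),(158,150),(340,180),(365,220),(390,155),(270,127),(267,306),(155,160)]),("side",S,[(210,217),(206,230),(215,232),(300,207),(310,235),(290,220),(185,220)])):
    hsv=cv2.cvtColor(d["img"],cv2.COLOR_BGR2HSV)
    print(n,[(p,hsv[p[1],p[0]].tolist()) for p in pts])
E
```

```text
top [((125, 207), [22, 88, 238]), ((137, 210), [17, 94, 108]), ((158, 150), [81, 11, 168]), ((340, 180), [10, 123, 120]), ((365, 220), [11, 125, 124]), ((390, 155), [1, 189, 224]), ((270, 127), [21, 135, 217]), ((267, 306), [22, 89, 237]), ((155, 160), [20, 10, 76])]
side [((210, 217), [18, 116, 215]), ((206, 230), [18, 115, 198]), ((215, 232), [16, 118, 128]), ((300, 207), [10, 158, 79]), ((310, 235), [9, 147, 85]), ((290, 220), [9, 160, 83]), ((185, 220), [103, 18, 125])]
```

Run:
```python
from h import *
T=cam("top");S=cam("side")
h=cv2.cvtColor(T["img"],cv2.COLOR_BGR2HSV)
def box(m,x0,y0,x1,y1):
    o=np.zeros_like(m);o[y0:y1,x0:x1]=m[y0:y1,x0:x1];return o
m=box(cv2.inRange(h,(14,60,180),(28,150,255)),110,190,142,225)
b,c=rectpts(m);print("handle top box",b.round(1).tolist(),cv2.contourArea(c)); ct=b.mean(0)+0; M=cv2.moments(m,True);ct=np.array([M['m10'],M['m01']])/M['m00'];print(ct)
hs=cv2.cvtColor(S["img"],cv2.COLOR_BGR2HSV)
m2=box(cv2.inRange(hs,(12,80,90),(26,170,255)),198,205,222,248)
_,c2=rectpts(m2)
for e in(1.5,2,2.5):print("side poly",cv2.approxPolyDP(cv2.convexHull(c2),e,True)[:,0].tolist())
# post top
mp=box(cv2.inRange(h,(0,0,130),(180,40,200)),140,138,180,163)
bp,cp=rectpts(mp);print("post",bp.round(1).tolist())
P=[plane(T,q,.165)for q in bp];print(np.round(P,4).tolist(),np.mean(P,0).round(4))
for i in range(4):
    e=P[i]-P[i-1];print(np.linalg.norm(e[:2]).round(4),np.degrees(np.arctan2(e[1],e[0])).round(1))
# blue rails
mb=box(cv2.inRange(h,(100,120,40),(125,255,255)),110,120,200,235)
cv2.imwrite("pics/mb.png",cv2.resize(np.vstack([np.hstack([m[120:250,100:230],mp[120:250,100:230]]),np.hstack([mb[120:250,100:230],m2[195:325,150:280]])]),None,fx=2,fy=2,interpolation=0))
# block
mk=box(cv2.inRange(h,(0,70,0),(16,200,160)),318,163,385,240)
bb,cc=rectpts(mk);print("block",bb.round(1).tolist())
P=[plane(T,q,.045)for q in bb];print(np.round(P,4).tolist(),np.mean(P,0).round(4))
for i in range(4):
    e=P[i]-P[i-1];print(np.linalg.norm(e[:2]).round(4),np.degrees(np.arctan2(e[1],e[0])).round(1))
cv2.imwrite("pics/blk.png",np.hstack([cv2.resize(T["img"][160:250,315:395],None,fx=5,fy=5,interpolation=cv2.INTER_CUBIC),cv2.resize(S["img"][190:250,265:345],None,fx=5,fy=7.5,interpolation=cv2.INTER_CUBIC)]))
```

```text
handle top box [[117.5, 213.10000610351562], [121.5, 196.89999389648438], [137.10000610351562, 200.8000030517578], [133.0, 217.0]] 229.5
[127.23552124 207.01158301]
side poly [[221, 212], [218, 240], [214, 244], [208, 245], [202, 239], [202, 215], [209, 212]]
side poly [[221, 212], [218, 240], [208, 245], [202, 239], [202, 215]]
side poly [[221, 212], [218, 240], [208, 245], [202, 239], [202, 215]]
post [[138.8000030517578, 161.8000030517578], [142.8000030517578, 139.39999389648438], [176.8000030517578, 145.60000610351562], [172.6999969482422, 168.0]]
[[0.6143, 0.2094, 0.165], [0.6532, 0.205, 0.165], [0.6438, 0.1467, 0.165], [0.605, 0.1515, 0.165]] [0.6291 0.1782 0.165 ]
0.0586 80.9
0.0392 -6.4
0.059 -99.2
0.0391 173.0
block [[323.6000061035156, 229.6999969482422], [325.3999938964844, 169.5], [376.79998779296875, 171.10000610351562], [375.0, 231.1999969482422]]
[[0.5153, -0.1173, 0.045], [0.6362, -0.1197, 0.045], [0.6355, -0.2227, 0.045], [0.5146, -0.2184, 0.045]] [ 0.5754 -0.1695  0.045 ]
0.1011 89.6
0.1209 -1.1
0.103 -90.4
0.1209 178.0
```

View pics/mb.png

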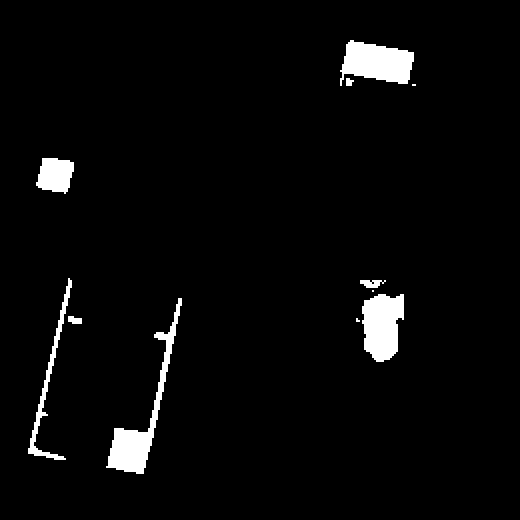

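View pics/blk.png

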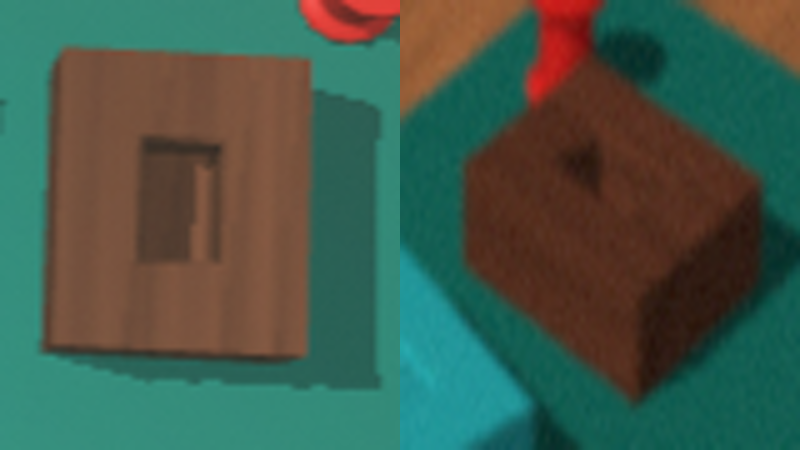

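Run:
```python
from h import *
T=cam("top");S=cam("side")
f=lambda p,s,o:((np.array(p)+.5)/s-.5+np.array(o))
ht=[f(p,4.5,(100,120)) for p in[(95,353),(170,360),(160,437),(83,428)]]
hs=[f(p,4,(150,195)) for p in[(207,85),(240,68),(278,85),(243,105)]]
p,e=tri(T,np.array([127.3,207.0]),S,np.mean(hs,0));print("handle top",p.round(4),e.round(4)); print("plane z=.234 top",plane(T,[127.3,207.],.234).round(4),"side",plane(S,np.mean(hs,0),.234).round(4))
# yaw
h=cv2.cvtColor(T["img"],cv2.COLOR_BGR2HSV)
mb=cv2.inRange(h,(100,120,40),(125,255,255))
for name,(x0,y0,x1,y1) in {"L":(112,132,136,215),"R":(176,152,195,205)}.items():
    ys,xs=np.nonzero(mb[y0:y1,x0:x1]); q=np.c_[xs+x0,ys+y0].astype(np.float32)
    vx,vy,cx,cy=cv2.fitLine(q,cv2.DIST_HUBER,0,.01,.01).ravel()
    a=plane(T,(cx-30*vx,cy-30*vy),.1675);b=plane(T,(cx+30*vx,cy+30*vy),.1675);d=(a-b) if a[0]>b[0] else b-a
    print("rail",name,np.degrees(np.arctan2(d[1],d[0])).round(2),((a+b)/2).round(4))
m=cv2.inRange(h,(14,60,180),(28,150,255));o=np.zeros_like(m);o[190:225,110:142]=m[190:225,110:142]
b,_=rectpts(o);P=[plane(T,q,.234)for q in b]
for i in range(4):
    d=P[i]-P[i-1];print("handle edge",np.linalg.norm(d[:2]).round(4),np.degrees(np.arctan2(d[1],d[0])).round(1))
# block
bt=[f(p,5,(315,160)) for p in[(65,50),(310,60),(305,355)]]
bs=[((np.array(p)+.5)/[5,7.5]-.5+np.array([265,190]))for p in [(185,65),(359,183),(235,293),(65,163)]]
# world: top image up=+x,left=+y
st=[f(p,5,(315,160)) for p in[(143,140),(221,146),(219,264),(137,262)]]
P=[plane(T,q,.045) for q in st];print("slot",np.round(P,4).tolist(),np.mean(P,0).round(4))
P=[plane(T,q,.045) for q in bt];print("blk corners",np.round(P,4).tolist(), "centre",((P[0]+P[2])/2).round(4))
for i in(1,2):
    d=P[i]-P[i-1];print("blk edge",np.linalg.norm(d[:2]).round(4),np.degrees(np.arctan2(d[1],d[0])).round(1))
bs=[((np.array([u-400,v])+.5)/[5,7.5]-.5+np.array([265,190]))for u,v in [(587,62),(760,183),(638,297),(465,165)]]
for q in bs:print("side blk corner z.045",plane(S,q,.045).round(4))
for q in bt:
    k=min(bs,key=lambda s:np.linalg.norm(plane(S,s,.045)-plane(T,q,.045)));print("tri",[x.round(4) for x in tri(T,q,S,k)])
```

```text
handle top [0.5281 0.1951 0.2332] 0.0018
plane z=.234 top [0.5287 0.1954 0.234 ] side [0.5261 0.1957 0.234 ]
rail L -9.05 [0.5931 0.2308 0.1675]
rail R -7.46 [0.5918 0.1358 0.1675]
handle edge 0.0239 77.4
handle edge 0.0248 -10.0
handle edge 0.0241 -102.7
handle edge 0.0248 169.8
slot [[0.6002, -0.1555, 0.045], [0.5985, -0.1866, 0.045], [0.5511, -0.1858, 0.045], [0.5512, -0.1533, 0.045]] [ 0.5753 -0.1703  0.045 ]
blk corners [[0.6361, -0.124, 0.045], [0.6344, -0.2223, 0.045], [0.5158, -0.2197, 0.045]] centre [ 0.576  -0.1719  0.045 ]
blk edge 0.0983 -91.0
blk edge 0.1185 178.7
side blk corner z.045 [ 0.6334 -0.2204  0.045 ]
side blk corner z.045 [ 0.5158 -0.2192  0.045 ]
side blk corner z.045 [ 0.5189 -0.1222  0.045 ]
side blk corner z.045 [ 0.6361 -0.1241  0.045 ]
tri [array([ 0.6361, -0.124 ,  0.0451]), np.float64(0.0001)]
tri [array([ 0.6349, -0.2226,  0.0434]), np.float64(0.0004)]
tri [array([ 0.516 , -0.2197,  0.0447]), np.float64(0.0002)]
```

```bash
cat >> h.py <<'E'
from scipy.spatial.transform import Rotation as Rn
def plan(tgt,yaw=None,s=None):
    s=s or manip.observe(); R=Rn.from_rotvec(s["ee_rot"]); M=R.as_matrix()
    y=np.degrees(np.arctan2(M[1,0],M[0,0])); d=R.inv().apply(np.asarray(tgt)-s["tool_pos"])*100
    print("pos",np.round(s["tool_pos"],4),"yaw",y.round(2),"tilt",np.round(M[2],3),"shift cm",d.round(2), "turn",None if yaw is None else round(-((yaw-y+180)%360-180),2),"F",np.round(s["ft_force"],2),"op",round(s["opening"],4),"t",round(s["t"],2))
E
python3 -m inch '[0,0,0,-1.2,-9.3, 0,0,0,-1.2,-9.3, 0,0,0,-1.2,-9.3, 0,0,0,-1.2,-9.3, 0,0,0,-1.2,-9.3, 0,0,0,-1.2,-9.3]'
python3 -c "
from h import *
plan((.5275,.1955,.30),-8.5)"
```

```text
t: 1.15
tool_pos: [0.237, -0.4957, 0.3043]
ee_rot: [-3.133, 0.188, 0.001]
ft_force: [-0.6, -0.6, 0.5]
opening: 0.085
pos [ 0.237  -0.4957  0.3043] yaw -6.88 tilt [-0.001 -0.003 -1.   ] shift cm [ 20.56 -72.1    0.62] turn 1.62 F [-0.56 -0.62  0.49] op 0.085 t 1.15
```

```bash
python3 -m inch '[0,1.6,-5.6,0,0.4, 0,1.6,-5.6,0,0.4, 0,1.6,-5.6,0,0.4, 0,1.6,-5.6,0,0.4, 0,1.6,-5.6,0,0, 0,1.6,-5.6,0,0, 0,1.6,-5.6,0,0, 0,1.6,-5.6,0,0, 0,1.6,-5.6,0,0, 0,1.6,-5.6,0,0, 0,1.6,-5.6,0,0, 0,0,0,0,0]'
python3 -c "
from h import *
plan((.5275,.1955,.30),-8.5)"
```

```text
t: 2.65
tool_pos: [0.5047, 0.1076, 0.306]
ee_rot: [-3.132, 0.234, -0.006]
ft_force: [0.1, -0.3, 1.2]
opening: 0.0851
pos [0.5047 0.1076 0.306 ] yaw -8.53 tilt [ 0.004 -0.001 -1.   ] shift cm [ 0.95 -9.03  0.61] turn -0.03 F [ 0.07 -0.3   1.25] op 0.0851 t 2.65
```

```bash
python3 -m inch '[0,0.5,-4.5,0.3,0, 0,0.45,-4.5,0.3,0, 0,0,0,2,0, 0,0,0,2,0, 0,0,0,0,0]'
python3 -c "
from h import *
plan((.5275,.1955,.185),-8.5)
for n in('side','top'): cv2.imwrite('pics/%s1.png'%n,cam(n)['img'])
a=cv2.imread('pics/side1.png')[130:290,130:290];b=cv2.imread('pics/top1.png')[100:260,70:230]
cv2.imwrite('pics/c1.png',cv2.resize(np.hstack([a,b]),None,fx=2.5,fy=2.5,interpolation=cv2.INTER_CUBIC))"
```

```text
t: 3.28
tool_pos: [0.5282, 0.1948, 0.2592]
ee_rot: [3.132, -0.238, 0.006]
ft_force: [-0.9, -0.2, 0.3]
opening: 0.0858
pos [0.5282 0.1948 0.2592] yaw -8.69 tilt [ 0.004  0.    -1.   ] shift cm [-0.11 -0.07  7.42] turn -0.19 F [-0.87 -0.21  0.34] op 0.0858 t 3.27
```

View pics/c1.png

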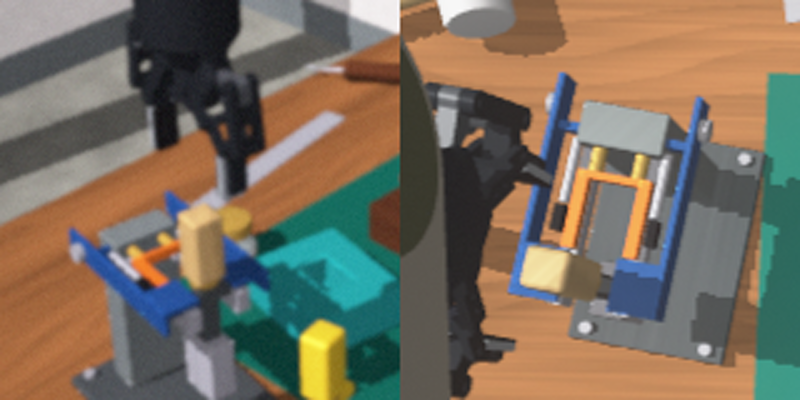

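```bash
python3 -c "
from h import *
for n in('top','side'):
  d=cam(n)
  for X in [(.5282,.1948,.2592),(.5282+.042,.1948-.0064,.272),(.5282-.042,.1948+.0064,.272),(.5275,.1955,.2335)]:
    c=d['R']@np.array(X)+d['t'];u=d['mtx']@c;print(n,X,(u[:2]/u[2]).round(1))
"
```

```text
top (0.5282, 0.1948, 0.2592) [120.7 205.1]
top (0.5702, 0.1884, 0.272) [123.6 174.2]
top (0.4862, 0.2012, 0.272) [110.  234.1]
top (0.5275, 0.1955, 0.2335) [127.3 207.8]
side (0.5282, 0.1948, 0.2592) [209.  204.4]
side (0.5702, 0.1884, 0.272) [196.5 189.8]
side (0.4862, 0.2012, 0.272) [221.2 208.1]
side (0.5275, 0.1955, 0.2335) [209.7 216. ]
```

```bash
python3 -m inch '[0,-0.1,-0.1,2.4,-0.2, 0,0,0,2.4,0, 0,0,0,2.0,0, 0,0,0,0.7,0, 0.5,0,0,0,0, 0.5,0,0,0,0, 0.5,0,0,0,0]'
python3 -c "
from h import *
plan((.5275,.1955,.183),-8.5)
for n in('side','top'): cv2.imwrite('pics/%s2.png'%n,cam(n)['img'])
a=cv2.imread('pics/side2.png')[150:280,140:270];b=cv2.imread('pics/top2.png')[130:260,70:200]
cv2.imwrite('pics/c2.png',cv2.resize(np.hstack([a,b]),None,fx=3,fy=3,interpolation=cv2.INTER_CUBIC))"
```

```text
t: 4.35
tool_pos: [0.5316, 0.1955, 0.1908]
ee_rot: [-3.13, 0.234, -0.031]
ft_force: [0.1, -0.3, -0.1]
opening: 0.0426
pos [0.5316 0.1955 0.1908] yaw -8.56 tilt [ 0.02  -0.004 -1.   ] shift cm [-0.42  0.06  0.77] turn -0.06 F [ 0.07 -0.3  -0.07] op 0.0426 t 4.35
```

View pics/c2.png

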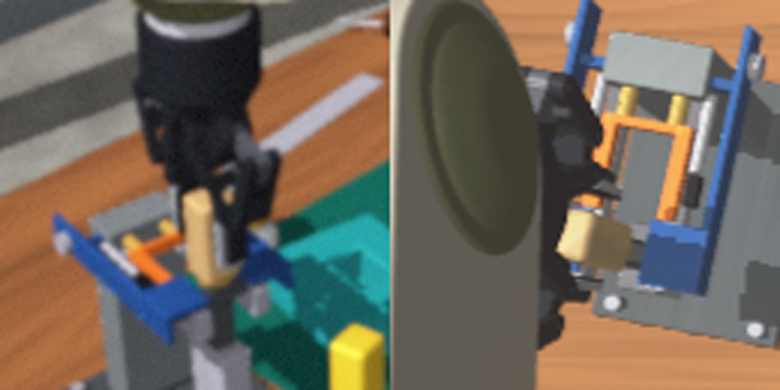

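Fingers straddle the handle: (202,230) in side, about (128,208) in top. But the fast descent left the tool tilted 1.1°, so I'll go up fast and come back down slowly to undo it.

```bash
python3 -m inch '[0.3,0,0,-2.4,0, 0.3,0,0,-2.4,0, 0.3,-0.4,0,-1.0,0, 0.3,0,0,0,0]'
python3 -c "
from h import *
plan((.5275,.1955,.183),-8.5)"
```

```text
t: 4.95
tool_pos: [0.5259, 0.1961, 0.25]
ee_rot: [-3.13, 0.234, -0.03]
ft_force: [0.4, 0.1, -0.0]
opening: 0.0599
pos [0.5259 0.1961 0.25  ] yaw -8.56 tilt [ 0.019 -0.004 -1.   ] shift cm [0.04 0.06 6.7 ] turn -0.06 F [ 0.42  0.05 -0.04] op 0.0599 t 4.95
```

```bash
python3 -m inch '[0.3,0.05,0.06,1,0, 0.3,0,0,1,0, 0.3,0,0,1,0, 0.3,0,0,1,0, 0.3,0,0,0,0]'
python3 -c "
from h import *
plan((.5275,.1955,.183),-8.5);print(manip.observe()['joint_pos'])"
```

```text
t: 5.58
tool_pos: [0.5259, 0.1951, 0.2036]
ee_rot: [-3.132, 0.234, -0.02]
ft_force: [0.7, -0.6, 0.4]
opening: 0.0597
pos [0.5259 0.1951 0.2036] yaw -8.56 tilt [ 0.013 -0.002 -1.   ] shift cm [ 0.13 -0.06  2.06] turn -0.06 F [ 0.68 -0.6   0.41] op 0.0597 t 5.58
[ 0.14508436  0.41540659  1.32413432 -0.00172275  1.38927182  0.29482639]
```

```bash
python3 -m inch '[0.3,0.05,-0.03,1,0, 0.3,0.05,0,0.8,0, 0.3,0,0,0.1,0, 0.3,0,0,0,0]'
python3 -c "
from h import *
plan((.5275,.1955,.183),-8.5)"
```

```text
t: 6.08
tool_pos: [0.5275, 0.1954, 0.1836]
ee_rot: [-3.131, 0.234, -0.021]
ft_force: [0.1, 0.1, -0.3]
opening: 0.0598
pos [0.5275 0.1954 0.1836] yaw -8.57 tilt [ 0.014 -0.002 -1.   ] shift cm [-0.   -0.01  0.06] turn -0.07 F [ 0.12  0.13 -0.33] op 0.0598 t 6.08
```

```bash
python3 -m inch '[0.6,0,0,0,0, 0.66,0,0,0,0, 0.66,0,0,0,0, 0.68,0,0,0,0, 0.68,0,0,0,0]'
python3 -c "
from h import *
plan((.5275,.1955,.183),-8.5)"
```

```text
t: 6.7
tool_pos: [0.5278, 0.1954, 0.1844]
ee_rot: [-3.131, 0.234, -0.024]
ft_force: [0.7, -0.7, 0.1]
opening: 0.0274
pos [0.5278 0.1954 0.1844] yaw -8.56 tilt [ 0.015 -0.003 -1.   ] shift cm [-0.04 -0.    0.14] turn -0.06 F [ 0.72 -0.74  0.1 ] op 0.0274 t 6.7
```

```bash
python3 -m inch '[0.69,0,0,0,0, 0.69,0,0,0,0, 0.70,0,0,0,0, 0.70,0,0,0,0]'
python3 -c "
from h import *
plan((.5275,.1955,.183),-8.5);print(manip.observe()['moment'])"
```

```text
t: 7.2
tool_pos: [0.5279, 0.1954, 0.1845]
ee_rot: [-3.131, 0.234, -0.025]
ft_force: [0.4, -0.8, 0.1]
opening: 0.0257
pos [0.5279 0.1954 0.1845] yaw -8.57 tilt [ 0.015 -0.003 -1.   ] shift cm [-0.05 -0.    0.15] turn -0.07 F [ 0.43 -0.84  0.13] op 0.0257 t 7.2
[ 0.02933373 -0.05362497  0.00703561]
```

```bash
python3 -m inch '[0.72,0,0,0,0, 0.72,0,0,0,0, 0.72,0,0,-0.1,0, 0.72,0,0,0,0]'
python3 -c "
from h import *
plan((.5275,.1955,.1855),-8.5);print(manip.observe()['moment'])"
```

```text
t: 7.7
tool_pos: [0.5275, 0.1954, 0.185]
ee_rot: [-3.131, 0.234, -0.022]
ft_force: [-0.5, -0.3, -1.7]
opening: 0.0254
pos [0.5275 0.1954 0.185 ] yaw -8.56 tilt [ 0.014 -0.002 -1.   ] shift cm [-0.   -0.01 -0.05] turn -0.06 F [-0.5  -0.33 -1.72] op 0.0254 t 7.7
[0.02222581 0.00568085 0.01619991]
```

```bash
python3 -m inch '[0.72,0,0,-0.1,0, 0.72,0,0,0,0]'
python3 -c "
from h import *
plan((.5275,.1955,.1855),-8.5);print(manip.observe()['moment'])"
```

```text
t: 7.95
tool_pos: [0.5273, 0.1953, 0.1857]
ee_rot: [-3.132, 0.234, -0.021]
ft_force: [-0.4, -1.8, -1.0]
opening: 0.0253
pos [0.5273 0.1953 0.1857] yaw -8.56 tilt [ 0.013 -0.002 -1.   ] shift cm [ 0.02 -0.02  0.02] turn -0.06 F [-0.4  -1.83 -1.04] op 0.0253 t 7.95
[-0.01923513  0.0166232   0.02302653]
```

```bash
python3 -m inch '[1,0,0,0,0, 1,0,0,0,0, 1,0,0,0,0]'
python3 -c "
from h import *
plan((.5275,.1955,.1865),-8.5);print(manip.observe()['moment'])"
```

```text
t: 8.32
tool_pos: [0.5273, 0.1953, 0.1856]
ee_rot: [-3.132, 0.234, -0.021]
ft_force: [-1.4, -0.7, -2.4]
opening: 0.0257
pos [0.5273 0.1953 0.1856] yaw -8.56 tilt [ 0.013 -0.002 -1.   ] shift cm [ 0.02 -0.02 -0.09] turn -0.06 F [-1.4  -0.74 -2.4 ] op 0.0257 t 8.32
[-0.03690988 -0.02787895  0.03698256]
```

```bash
python3 -m inch '[1,0,0,-0.06,0, 1,0,0,0,0]'
python3 -c "
from h import *
plan((.5275,.1955,.1865),-8.5);print(manip.observe()['moment'])"
```

```text
t: 8.57
tool_pos: [0.5273, 0.1954, 0.1863]
ee_rot: [-3.132, 0.234, -0.021]
ft_force: [0.1, 0.4, -1.5]
opening: 0.0254
pos [0.5273 0.1954 0.1863] yaw -8.56 tilt [ 0.013 -0.002 -1.   ] shift cm [ 0.02 -0.02 -0.02] turn -0.06 F [ 0.11  0.42 -1.47] op 0.0254 t 8.57
[-0.01858487  0.0783711   0.02763864]
```

```bash
cat >> h.py <<'E'
H=np.array([.98896,-.14810,0])  # hook +x at -8.5 deg
def push():
    F=[];
    s=manip.observe(); p=np.asarray(s["tool_pos"]); f=np.asarray(s["ft_force"])
    d=p-[.5273,.1953,.1863]
    print("along mm",(d@H*1e3).round(2),"lat",(d@[.1481,.98896,0]*1e3).round(2),"dz",(d[2]*1e3).round(2),"Fpush",(-f@H).round(2),"Flat",(f@[.1481,.98896,0]).round(2),"Fz",f[2].round(2),"M",np.round(s["moment"],2),"op",round(s["opening"],4),"tilt",Rn.from_rotvec(s["ee_rot"]).as_matrix()[2].round(3),"t",round(s["t"],2))
E
python3 -m inch '[1,0.15,0,0,0, 1,0.15,0,0,0, 1,0.15,0,0,0, 1,0.15,0,0,0, 1,0,0,0,0]'
python3 -c "
from h import *
push()"
```

```text
t: 9.2
tool_pos: [0.5337, 0.1943, 0.1863]
ee_rot: [-3.132, 0.234, -0.021]
ft_force: [0.6, 0.5, -2.9]
opening: 0.0253
along mm 6.47 lat 0.0 dz 0.01 Fpush -0.52 Flat 0.58 Fz -2.91 M [-0.02  0.01 -0.01] op 0.0253 tilt [ 0.013 -0.002 -1.   ] t 9.2
```

```bash
python3 -m inch '[1,0.12,0,0,0, 1,0.12,0,0,0, 1,0.12,0,0,0, 1,0,0,0,0]'
python3 -c "
from h import *
push()"
```

```text
t: 9.7
tool_pos: [0.5375, 0.1938, 0.1863]
ee_rot: [-3.132, 0.234, -0.02]
ft_force: [0.3, 0.2, -2.4]
opening: 0.0253
along mm 10.3 lat 0.01 dz 0.05 Fpush -0.25 Flat 0.22 Fz -2.44 M [-0.01  0.03  0.04] op 0.0253 tilt [ 0.013 -0.002 -1.   ] t 9.7
```

```bash
python3 -m inch '[1,0.12,0,0,0, 1,0.12,0,0,0, 1,0.12,0,0,0, 1,0.12,0,0,0, 1,0,0,0,0]'
python3 -c "
from h import *
push()
for n in('side','top'): cv2.imwrite('pics/%s3.png'%n,cam(n)['img'])
a=cv2.imread('pics/side3.png')[150:280,140:270];b=cv2.imread('pics/top3.png')[130:260,70:200]
cv2.imwrite('pics/c3.png',cv2.resize(np.hstack([a,b]),None,fx=3,fy=3,interpolation=cv2.INTER_CUBIC))"
```

```text
t: 10.32
tool_pos: [0.5426, 0.193, 0.1864]
ee_rot: [-3.132, 0.234, -0.02]
ft_force: [0.1, -0.5, -3.3]
opening: 0.0255
along mm 15.44 lat 0.03 dz 0.09 Fpush -0.19 Flat -0.47 Fz -3.29 M [-0.01  0.02 -0.03] op 0.0255 tilt [ 0.013 -0.002 -1.   ] t 10.32
```

View pics/c3.png

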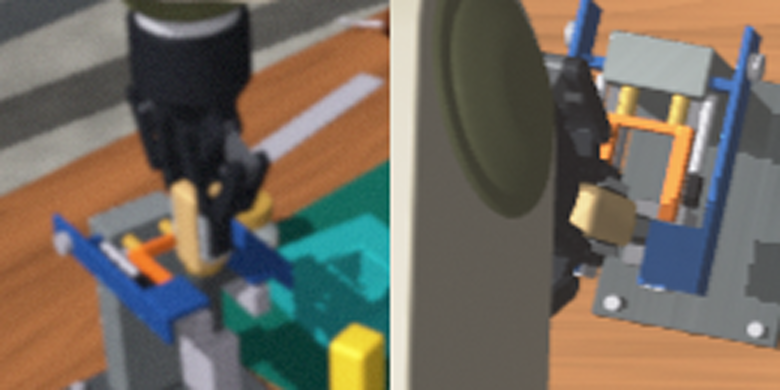

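The punch has moved back with the gripper (handle top now about (133,200) in top) and is still upright. The keeper isn't touched yet.

```bash
python3 -m inch '[1,0.12,0,0,0, 1,0.12,0,0,0, 1,0.12,0,0,0, 1,0,0,0,0]'
python3 -c "
from h import *
push()"
```

```text
t: 10.92
tool_pos: [0.5451, 0.1927, 0.1863]
ee_rot: [-3.132, 0.234, -0.016]
ft_force: [-2.9, 0.9, -1.2]
opening: 0.0253
along mm 18.0 lat 0.06 dz 0.0 Fpush 3.01 Flat 0.49 Fz -1.25 M [ 0.03  0.61 -0.01] op 0.0253 tilt [ 0.01  -0.002 -1.   ] t 10.93
```

```bash
python3 -m inch '[1,0.14,0,0,0, 1,0.14,0,0,0, 1,0.14,0,0,0, 1,0.14,0,0,0]'
python3 -c "
from h import *
push()"
```

```text
t: 11.42
tool_pos: [0.5502, 0.1919, 0.1863]
ee_rot: [-3.132, 0.234, -0.013]
ft_force: [-4.2, 0.1, -0.3]
opening: 0.0255
along mm 23.16 lat 0.02 dz -0.0 Fpush 4.18 Flat -0.55 Fz -0.3 M [ 0.05  0.93 -0.11] op 0.0255 tilt [ 0.008 -0.002 -1.   ] t 11.43
```

```bash
python3 -m inch '[1,0.14,0,-0.02,0, 1,0.14,0,-0.02,0]'
python3 -c "
from h import *
push()"
```

```text
t: 11.68
tool_pos: [0.5526, 0.1915, 0.1863]
ee_rot: [-3.132, 0.234, -0.01]
ft_force: [-5.2, 0.6, -2.0]
opening: 0.0254
along mm 25.58 lat -0.03 dz 0.03 Fpush 5.26 Flat -0.21 Fz -2.02 M [ 0.11  1.03 -0.08] op 0.0254 tilt [ 0.006 -0.001 -1.   ] t 11.68
```

```bash
python3 -m inch '[1,0.13,0,-0.02,0, 1,0.1,0,0,0]'
python3 -c "
from h import *
push()"
```

```text
t: 11.92
tool_pos: [0.5545, 0.1912, 0.1863]
ee_rot: [-3.132, 0.234, -0.007]
ft_force: [-6.8, 1.1, 0.5]
opening: 0.0252
along mm 27.55 lat -0.01 dz 0.01 Fpush 6.84 Flat 0.05 Fz 0.55 M [ 0.08  1.2  -0.16] op 0.0252 tilt [ 0.004 -0.001 -1.   ] t 11.93
```

```bash
python3 -m inch '[1,0.13,0,-0.02,0]'
python3 -c "
from h import *
push()"
```

```text
t: 12.05
tool_pos: [0.5551, 0.1911, 0.1863]
ee_rot: [-3.132, 0.234, -0.003]
ft_force: [-9.1, 1.8, -0.3]
opening: 0.0254
along mm 28.11 lat -0.01 dz 0.02 Fpush 9.22 Flat 0.43 Fz -0.29 M [ 0.17  1.78 -0.27] op 0.0254 tilt [ 0.002 -0.001 -1.   ] t 12.05
```

```bash
python3 -m inch '[1,0.11,0,-0.03,0]'
python3 -c "
from h import *
push()"
```

```text
t: 12.18
tool_pos: [0.5552, 0.1911, 0.1863]
ee_rot: [-3.132, 0.234, 0.001]
ft_force: [-9.0, 0.9, -0.6]
opening: 0.0254
along mm 28.19 lat -0.01 dz 0.01 Fpush 9.04 Flat -0.4 Fz -0.63 M [ 0.22  1.76 -0.25] op 0.0254 tilt [-0.001 -0.001 -1.   ] t 12.18
```

```bash
python3 -m inch '[1,0.13,0,-0.15,0, 1,0.12,0,-0.15,0]'
python3 -c "
from h import *
push()"
```

```text
t: 12.42
tool_pos: [0.5552, 0.1911, 0.1872]
ee_rot: [-3.133, 0.234, 0.015]
ft_force: [-6.4, 1.2, -7.0]
opening: 0.0256
along mm 28.18 lat -0.05 dz 0.89 Fpush 6.55 Flat 0.21 Fz -6.97 M [ 0.33  1.35 -0.17] op 0.0256 tilt [-0.01  0.   -1.  ] t 12.43
```

```bash
python3 -m inch '[1,0.15,0,-0.25,0]'
python3 -c "
from h import *
push()"
```

```text
t: 12.55
tool_pos: [0.5554, 0.191, 0.1885]
ee_rot: [-3.133, 0.234, 0.022]
ft_force: [-7.8, 0.9, -5.5]
opening: 0.0256
along mm 28.46 lat -0.04 dz 2.18 Fpush 7.9 Flat -0.22 Fz -5.51 M [ 0.38  1.48 -0.2 ] op 0.0256 tilt [-0.014  0.001 -1.   ] t 12.55
```

```bash
python3 -m inch '[1,0.13,0,-0.3,0, 1,0.13,0,-0.3,0]'
python3 -c "
from h import *
push()"
```

```text
t: 12.8
tool_pos: [0.5557, 0.191, 0.1922]
ee_rot: [3.132, -0.234, -0.037]
ft_force: [-6.9, 1.4, -5.4]
opening: 0.0252
along mm 28.76 lat -0.01 dz 5.86 Fpush 7.05 Flat 0.4 Fz -5.36 M [ 0.33  1.46 -0.21] op 0.0252 tilt [-0.023  0.002 -1.   ] t 12.8
```

```bash
python3 -m inch '[1,0.15,0,-0.5,0, 1,0.15,0,-0.5,0]'
python3 -c "
from h import *
push()"
```

```text
t: 13.05
tool_pos: [0.56, 0.1905, 0.202]
ee_rot: [3.132, -0.234, -0.033]
ft_force: [-0.7, -0.4, -2.5]
opening: 0.0253
along mm 33.09 lat 0.07 dz 15.71 Fpush 0.61 Flat -0.49 Fz -2.5 M [ 0.    0.   -0.03] op 0.0253 tilt [-0.021  0.002 -1.   ] t 13.05
```

```bash
python3 -m inch '[1,-0.2,0,-0.4,0, 1,-0.2,0,-0.5,0, 1,0,0,-0.6,0, 1,0,0,-0.7,0]'
python3 -c "
from h import *
push()
for n in('side','top'): cv2.imwrite('pics/%s4.png'%n,cam(n)['img'])
a=cv2.imread('pics/side4.png')[130:260,140:270];b=cv2.imread('pics/top4.png')[130:260,70:200]
cv2.imwrite('pics/c4.png',cv2.resize(np.hstack([a,b]),None,fx=3,fy=3,interpolation=cv2.INTER_CUBIC))"
```

```text
t: 13.55
tool_pos: [0.5575, 0.1908, 0.2263]
ee_rot: [3.133, -0.234, -0.027]
ft_force: [-0.2, -1.0, -2.3]
opening: 0.0255
along mm 30.56 lat 0.02 dz 39.99 Fpush 0.03 Flat -0.97 Fz -2.34 M [ 0.01  0.01 -0.01] op 0.0255 tilt [-0.017  0.001 -1.   ] t 13.55
```

View pics/c4.png

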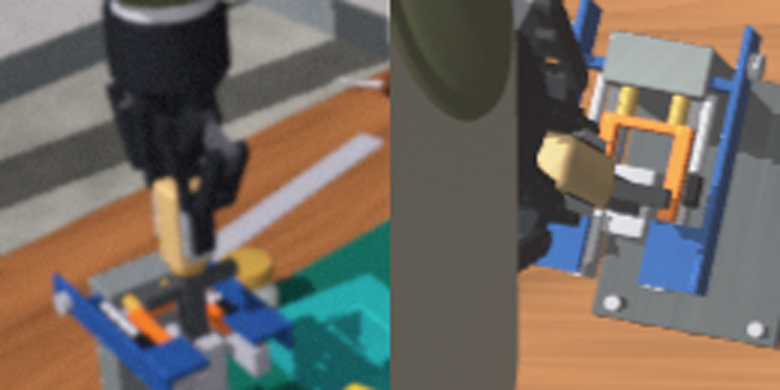

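Punch free of lips and keeper: crossbar above the blue lips at about (190,222) in side, foot rising between the keeper arms at about (148,196) in top. Lifting on.

```bash
python3 -m inch '[1,0,0,-0.9,0, 1,0,0,-1,0, 1,0,0,-1,0, 1,0,0,-1,0, 1,0,0,-1,0, 1,0,0,-1,0, 1,0,0,-1,0, 1,0,0,-1,0, 1,0,0,-1,0]'
python3 -c "
from h import *
push()
plan((.5755,-.171,.33),-1.2)"
```

```text
t: 14.78
tool_pos: [0.5592, 0.1907, 0.3218]
ee_rot: [-3.133, 0.234, 0.025]
ft_force: [0.8, -0.7, -1.6]
opening: 0.0254
along mm 32.26 lat 0.17 dz 135.45 Fpush -0.88 Flat -0.57 Fz -1.6 M [-0.   -0.02  0.03] op 0.0254 tilt [-0.016  0.001 -1.   ] t 14.78
pos [0.5592 0.1907 0.3218] yaw -8.55 tilt [-0.016  0.001 -1.   ] shift cm [ 6.97 35.53 -0.9 ] turn -7.35 F [ 0.78 -0.69 -1.6 ] op 0.0254 t 14.78
```

```bash
python3 -m inch '[1,0.6,2,0,-0.8, 1,0.6,3.5,0,-0.8, 1,0.6,3.5,0,-0.8, 1,0.6,3.5,0,-0.8, 1,0.6,3.5,0,-0.8, 1,0.4,3.5,0,-0.8, 1,0.3,3.5,0,-0.8, 1,0.2,3.5,0,-0.8, 1,0.2,3.5,0,-0.8, 1,0,2.5,0,0, 1,0,1,0,0, 1,0,0,0,0]'
python3 -c "
from h import *
plan((.5755,-.171,.32),-1.2)
for n in('side','top'): cv2.imwrite('pics/%s5.png'%n,cam(n)['img'])
a=cv2.imread('pics/side5.png')[60:260,210:410];b=cv2.imread('pics/top5.png')[90:290,280:480]
cv2.imwrite('pics/c5.png',cv2.resize(np.hstack([a,b]),None,fx=2,fy=2,interpolation=cv2.INTER_CUBIC))"
```

```text
t: 16.27
tool_pos: [0.5738, -0.1571, 0.3256]
ee_rot: [-3.139, 0.028, 0.022]
ft_force: [0.2, 0.5, -2.1]
opening: 0.0253
pos [ 0.5738 -0.1571  0.3256] yaw -1.01 tilt [-0.014 -0.002 -1.   ] shift cm [0.21 1.39 0.55] turn 0.19 F [ 0.17  0.53 -2.05] op 0.0253 t 16.27
```

View pics/c5.png

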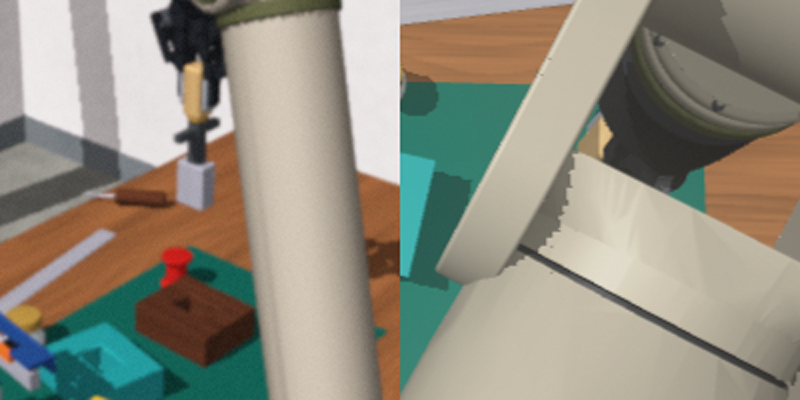

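```bash
python3 -m inch '[1,0.1,0.5,1,0.1, 1,0.1,0.5,1,0.1, 1,0,0.4,1,0, 1,0,0,1,0, 1,0,0,1,0, 1,0,0,1,0, 1,0,0,1,0, 1,0,0,1,0, 1,0,0,1,0, 1,0,0,1,0, 1,0,0,1,0, 1,0,0,0,0]'
python3 -c "
from h import *
plan((.5755,-.171,.20),-1.2)
for n in('side','top'): cv2.imwrite('pics/%s6.png'%n,cam(n)['img'])
a=cv2.imread('pics/side6.png')[130:270,240:380];b=cv2.imread('pics/top6.png')[120:260,290:430]
cv2.imwrite('pics/c6.png',cv2.resize(a,None,fx=4.25,fy=4.25,interpolation=cv2.INTER_CUBIC))
cv2.imwrite('pics/c6t.png',cv2.resize(b,None,fx=4,fy=4,interpolation=cv2.INTER_CUBIC))"
```

```text
t: 17.88
tool_pos: [0.5738, -0.1686, 0.207]
ee_rot: [-3.138, 0.027, 0.024]
ft_force: [-0.3, -0.7, -1.7]
opening: 0.0253
pos [ 0.5738 -0.1686  0.207 ] yaw -1.0 tilt [-0.016 -0.003 -1.   ] shift cm [0.18 0.24 0.7 ] turn 0.2 F [-0.34 -0.73 -1.66] op 0.0253 t 17.88
```

View pics/c6.png

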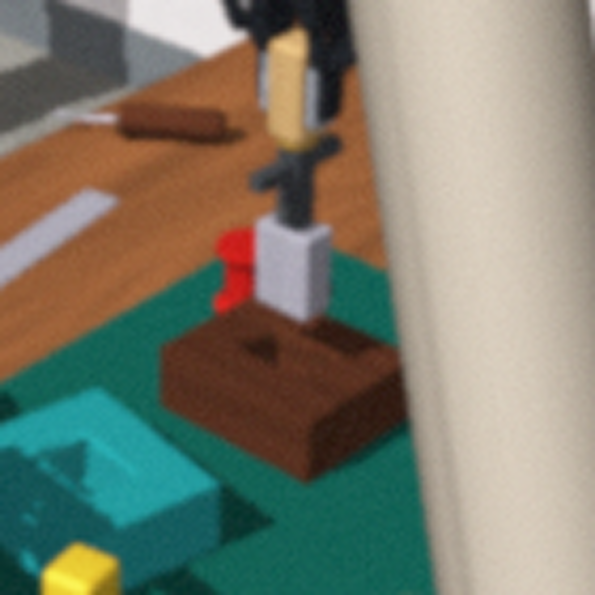

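View pics/c6t.png

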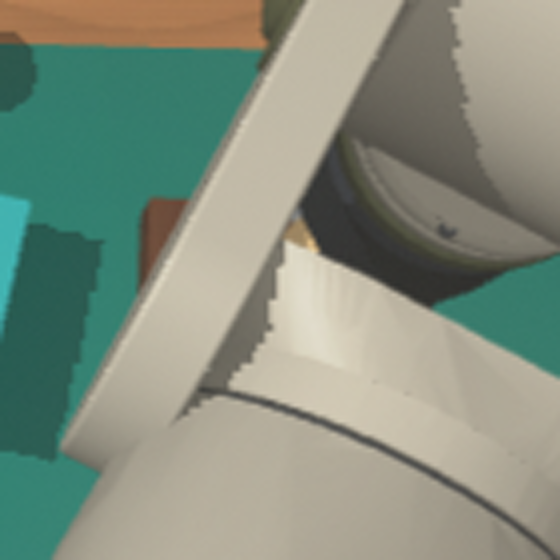

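```bash
python3 -c "
from h import *
S=cam('side')
h=cv2.cvtColor(S['img'],cv2.COLOR_BGR2HSV)
m=cv2.inRange(h,(95,0,90),(140,70,255)); o=np.zeros_like(m);o[178:208,295:322]=m[178:208,295:322]
o=cv2.morphologyEx(o,cv2.MORPH_OPEN,np.ones((3,3)))
b,c=rectpts(o)
hull=cv2.convexHull(c)
for e in(1,1.5,2):print(cv2.approxPolyDP(hull,e,True)[:,0].tolist())
cv2.imwrite('pics/m6.png',cv2.resize(np.hstack([S['img'][170:215,285:330],cv2.merge([o]*3)[170:215,285:330]]),None,fx=8,fy=8,interpolation=0))
s=manip.observe()['tool_pos'];u=s[2]-.1247
from itertools import product
for z in(u,u+.055):
  for dx,dy in((.02,.012),(-.02,.012),(-.02,-.012),(.02,-.012)):
    q=S['mtx']@(S['R']@np.array([s[0]+dx,s[1]+dy,z])+S['t']);print(round(z,3),dx,dy,(q[:2]/q[2]).round(1))
"
```

```text
[[303, 181], [315, 184], [316, 200], [314, 202], [308, 202], [301, 199]]
[[303, 181], [315, 184], [316, 200], [314, 202], [301, 199]]
[[303, 181], [315, 184], [314, 202], [301, 199]]
0.084 0.02 0.012 [298.4 199.8]
0.084 -0.02 0.012 [310.5 205.4]
0.084 -0.02 -0.012 [316.4 201.7]
0.084 0.02 -0.012 [304.3 196.2]
0.139 0.02 0.012 [299.  181.1]
0.139 -0.02 0.012 [311.4 186.5]
0.139 -0.02 -0.012 [317.4 183. ]
0.139 0.02 -0.012 [305.1 177.7]
```

View pics/m6.png

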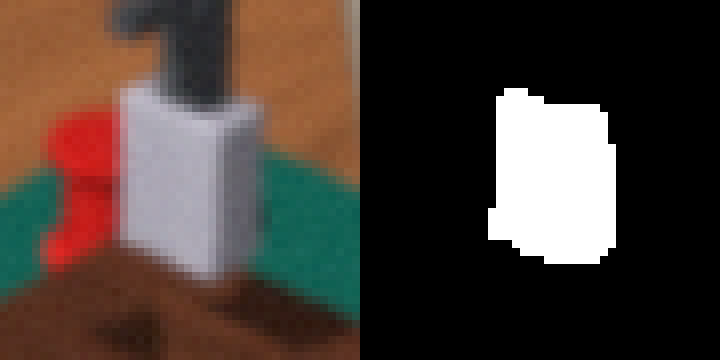

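Only the side view sees the foot: corners near (299.5,200), (311,204.6), (316,202) agree with the prediction to under 1 px, so it hangs upright below the tool. I'll centre over the slot and lower.

```bash
python3 -m inch '[1,0.18,0.26,0,0.2, 1,0,0,0.5,0, 1,0,0,0.5,0, 1,0,0,0.5,0, 1,0,0,0.3,0, 1,0,0,0,0]'
python3 -c "
from h import *
plan((.5757,-.1713,.17),-1.2)
a=cam('side')['img'];cv2.imwrite('pics/c7.png',cv2.resize(a[140:260,250:370],None,fx=5,fy=5,interpolation=cv2.INTER_CUBIC))"
```

```text
t: 18.77
tool_pos: [0.5761, -0.1717, 0.1895]
ee_rot: [-3.14, 0.033, 0.02]
ft_force: [-0.2, -0.1, -1.6]
opening: 0.0254
pos [ 0.5761 -0.1717  0.1895] yaw -1.21 tilt [-0.013 -0.002 -1.   ] shift cm [-0.02 -0.03  1.95] turn -0.01 F [-0.17 -0.14 -1.61] op 0.0254 t 18.77
```

View pics/c7.png

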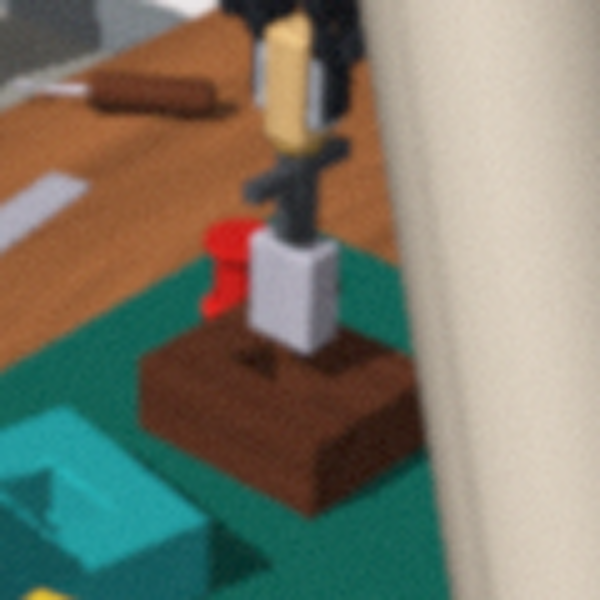

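```bash
python3 -m inch '[1,0,0,0.5,0, 1,-0.02,-0.02,0.5,0, 1,0,0,0.5,0, 1,0,0,0.4,0, 1,0,0,0.3,0, 1,0,0,0.2,0]'
python3 -c "
from h import *
plan((.5757,-.1713,.14),-1.2);print(manip.observe()['moment'])
a=cam('side')['img'];cv2.imwrite('pics/c8.png',cv2.resize(a[140:260,250:370],None,fx=5,fy=5,interpolation=cv2.INTER_CUBIC))"
```

```text
t: 19.58
tool_pos: [0.5757, -0.1715, 0.1641]
ee_rot: [-3.14, 0.033, 0.019]
ft_force: [-1.0, 0.2, -2.6]
opening: 0.0251
pos [ 0.5757 -0.1715  0.1641] yaw -1.21 tilt [-0.012 -0.001 -1.   ] shift cm [ 0.03 -0.01  2.41] turn -0.01 F [-0.96  0.24 -2.57] op 0.0251 t 19.57
[ 0.04546537 -0.03586455 -0.00929015]
```

View pics/c8.png

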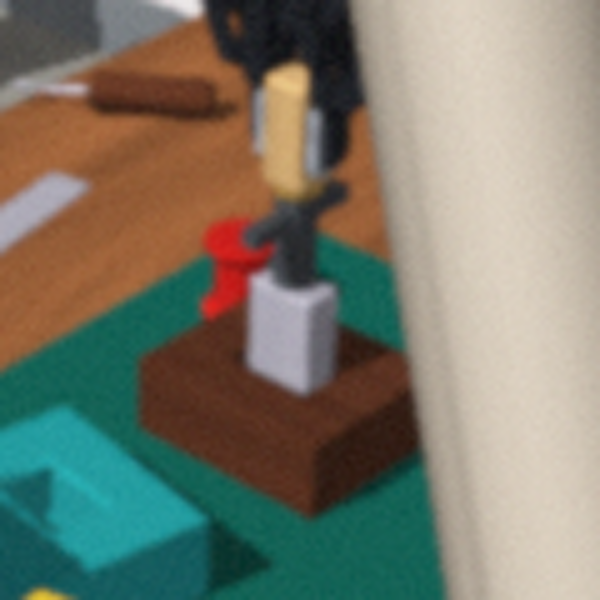

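The foot is entering the slot at about (307,218) in side, with no contact force. Lowering on.

```bash
python3 -m inch '[1,0,0,0.4,0, 1,0,0,0.4,0, 1,0,0,0.4,0, 1,0,0,0.3,0, 1,0,0,0.2,0]'
python3 -c "
from h import *
plan((.5757,-.1713,.14),-1.2);print(manip.observe()['moment'])"
```

```text
t: 20.25
tool_pos: [0.5755, -0.1715, 0.1459]
ee_rot: [-3.14, 0.033, 0.019]
ft_force: [0.2, 0.5, -2.1]
opening: 0.0256
pos [ 0.5755 -0.1715  0.1459] yaw -1.21 tilt [-0.012 -0.001 -1.   ] shift cm [ 0.03 -0.02  0.59] turn -0.01 F [ 0.16  0.46 -2.1 ] op 0.0256 t 20.25
[-0.04558945  0.0109006  -0.0068511 ]
```

```bash
python3 -m inch '[1,0,0,0.2,0, 1,0,0,0.15,0, 1,0,0,0.1,0]'
python3 -c "
from h import *
plan((.5757,-.1713,.14),-1.2);print(manip.observe()['moment'])"
```

```text
t: 20.62
tool_pos: [0.5755, -0.1714, 0.1411]
ee_rot: [-3.14, 0.033, 0.018]
ft_force: [0.9, -0.1, -1.9]
opening: 0.0251
pos [ 0.5755 -0.1714  0.1411] yaw -1.21 tilt [-0.012 -0.001 -1.   ] shift cm [ 0.02 -0.01  0.11] turn -0.01 F [ 0.86 -0.08 -1.88] op 0.0251 t 20.62
[ 0.02835363 -0.00859577 -0.04370149]
```

```bash
python3 -m inch '[1,0,0,0.1,0]'
python3 -m inch '[1,0,0,0.08,0]'
python3 -c "
from h import *
plan((.5757,-.1713,.14),-1.2);print(manip.observe()['moment'])
a=cam('side')['img'];cv2.imwrite('pics/c9.png',cv2.resize(a[140:260,250:370],None,fx=5,fy=5,interpolation=cv2.INTER_CUBIC))"
```

```text
t: 20.75
tool_pos: [0.5755, -0.1715, 0.1401]
ee_rot: [-3.14, 0.033, 0.018]
ft_force: [0.3, 0.6, -1.6]
opening: 0.0255
t: 20.88
tool_pos: [0.5755, -0.1715, 0.1397]
ee_rot: [-3.14, 0.033, 0.018]
ft_force: [-1.4, 0.4, 4.6]
opening: 0.0254
pos [ 0.5755 -0.1715  0.1397] yaw -1.21 tilt [-0.011 -0.001 -1.   ] shift cm [ 0.02 -0.02 -0.03] turn -0.01 F [-1.44  0.36  4.56] op 0.0254 t 20.88
[0.1303866  0.39329608 0.00531642]
```

View pics/c9.png

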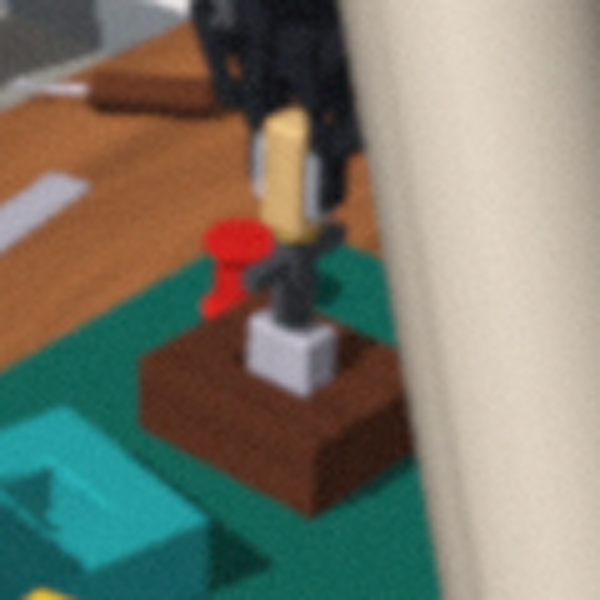

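The foot sits about 30 mm deep with its floor contact exactly where expected (TCP z 0.1397). Releasing.

```bash
python3 -m inch '[0.68,0,0,0,0, 0.6,0,0,0,0, 0.4,0,0,0,0, 0.3,0,0,0,0, 0.2,0,0,0,0]'
python3 -c "
from h import *
plan((.5757,-.1713,.3),-1.2)
a=cam('side')['img'];cv2.imwrite('pics/c10.png',cv2.resize(a[140:260,250:370],None,fx=5,fy=5,interpolation=cv2.INTER_CUBIC))"
```

```text
t: 21.55
tool_pos: [0.5759, -0.1717, 0.1402]
ee_rot: [-3.141, 0.033, 0.015]
ft_force: [-1.1, -0.0, 0.7]
opening: 0.0685
pos [ 0.5759 -0.1717  0.1402] yaw -1.21 tilt [-0.01 -0.   -1.  ] shift cm [ -0.18  -0.04 -15.98] turn -0.01 F [-1.07 -0.03  0.65] op 0.0685 t 21.55
```

View pics/c10.png

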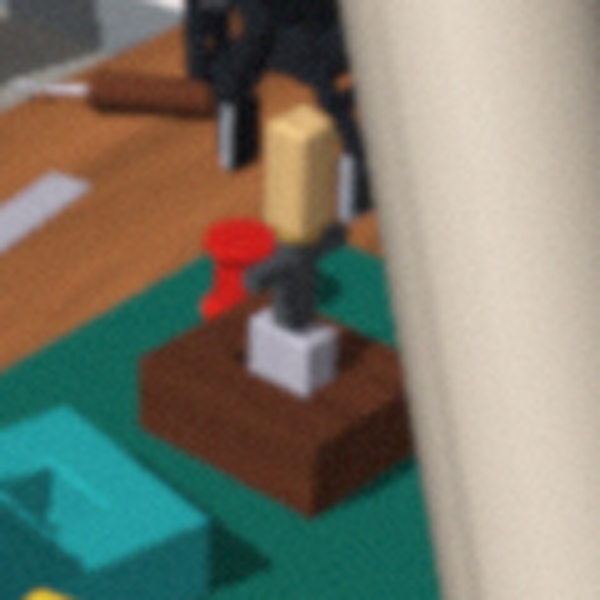

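Fingers open and the punch stands upright. I'll withdraw straight up, then aside for a final check.

```bash
python3 -m inch '[0.1,0,0,-1,0, 0,0,0,-1.5,0, 0,0,0,-2,0, 0,0,0,-2,0, 0,0,0,-2.5,0, 0,0,0,-2.5,0, 0,0,0,-2.5,0, 0,0,0,-2,0]'
python3 -m inch '[0,-3,3,0,0, 0,-4,4,0,0, 0,-4,4,0,0, 0,-4,4,0,0, 0,-3,4,0,0, 0,-2,3,0,0, 0,0,0,0,0, 0,0,0,0,0]'
python3 -c "
from h import *
S=cam('side');T=cam('top')
cv2.imwrite('pics/side11.png',S['img']);cv2.imwrite('pics/top11.png',T['img'])
plan((.5757,-.1713,.3),-1.2)"
```

```text
t: 22.6
tool_pos: [0.577, -0.1714, 0.3126]
ee_rot: [3.14, -0.033, -0.008]
ft_force: [0.4, 1.4, 0.0]
opening: 0.0854
t: 23.6
tool_pos: [0.3666, -0.3924, 0.3253]
ee_rot: [3.129, -0.03, 0.009]
ft_force: [0.0, -0.2, 0.1]
opening: 0.0854
pos [ 0.3669 -0.3921  0.325 ] yaw -1.05 tilt [ 0.005  0.012 -1.   ] shift cm [ 20.46 -22.49   2.34] turn 0.15 F [-0.37 -0.6  -0.35] op 0.0848 t 23.7
```

View pics/side11.png

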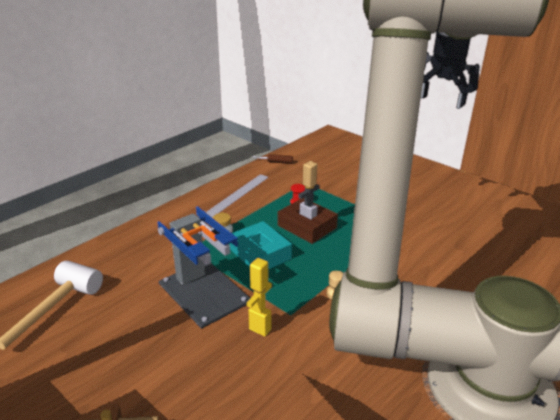

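View pics/top11.png

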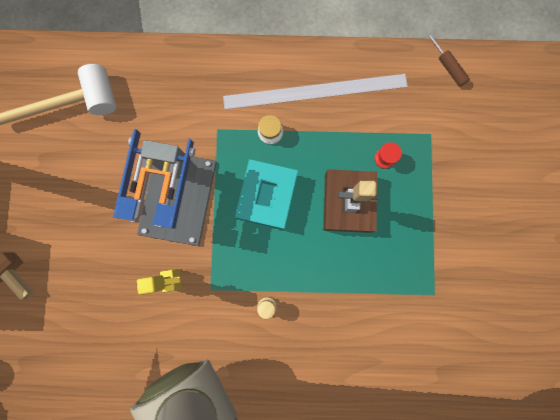

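Punch stands in the brown block (side (309,210), top (352,200)); spool (388,155), wax (270,128), burnisher (267,308) look unmoved. Quick numeric check, then hand in.

```bash
python3 -c "
from h import *
a0=cv2.imread('pics/top0.png');a1=cv2.imread('pics/top11.png')
for n,(x,y) in dict(spool=(389,155),wax=(270,129),burn=(267,308),yellow=(158,282)).items():
  print(n,'meandiff',np.abs(a0[y-14:y+14,x-14:x+14].astype(int)-a1[y-14:y+14,x-14:x+14]).mean().round(2))
h=cv2.cvtColor(a1,cv2.COLOR_BGR2HSV);m=cv2.inRange(h,(14,60,180),(28,150,255));o=np.zeros_like(m);o[175:205,350:385]=m[175:205,350:385]
M=cv2.moments(o,True);T=cam('top');print('handle top',plane(T,(M['m10']/M['m00'],M['m01']/M['m00']),.189).round(4))
cv2.imwrite('pics/c12.png',cv2.resize(np.hstack([cv2.imread('pics/side11.png')[150:250,255:355],a1[145:245,305:405]]),None,fx=4,fy=4,interpolation=cv2.INTER_CUBIC))
"
```

```text
spool meandiff 0.61
wax meandiff 0.62
burn meandiff 0.58
yellow meandiff 0.59
handle top [ 0.5741 -0.17    0.189 ]
```

View pics/c12.png

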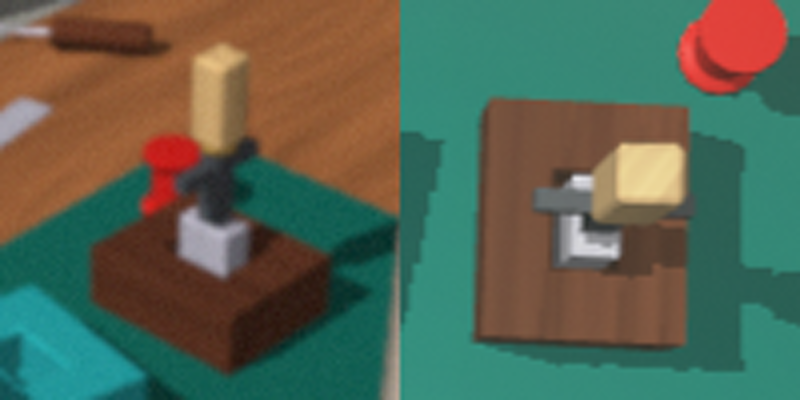

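Upright and seated in the slot; handle top lies over the slot centre within 2 mm.

```bash
python3 -c "
from bench import manip
print(manip.finish_job())"
```

```text
the job is handed in; nothing more can be done
None
```

The punch is off the hook and standing upright in the dark block's slot. I handed the job in at about 24 s of the 58 s allowed.

- **Unlocking:** I gripped it lightly by the handle, raised it about 1 mm, then gripped hard and pushed back slowly. It met the keeper at about 17 mm and the stop pads at about 27 mm, where the push reached about 9 N. I lifted with the push kept. The push fell to between 6.5 and 8 N during the lift, and the highest vertical load I read was 7 N, which I put down to friction.
- **Placing:** I lowered it, still held, until it touched the slot floor at the expected height (a 4.6 N touch), then let go and backed away.
- **Last checks:** The handle top is within 2 mm of the slot centre and the punch looks upright in both views. The spool, wax jar, burnisher and yellow look-alike are unchanged in the pictures, and the gripper is clear.
- **Not ideal:** Fast moves and the push tilted the tool by up to about 1.3°, which the moves could not correct directly. It did not stop the punch going into the slot. Just as the bar came free, the push carried it about 4 mm further back, without any contact I could measure; I backed it off while lifting. The push and lift forces were read between moves, so short peaks within a move were not seen.

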